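# Pack a denture set-up kit in layers and clip it down

## Task

Pack the set-up kit in the grey stepped tray: lay the long tooth card in the pocket on the floor, bridge the short card across it on the two ledges, and lay the tweezers over both last, tips tucked under the steel bridge and the tail pressed gently down until the spring catch snaps over it, so that nothing can fall out. Leave the other things on the bench where they are.

Things in the scene. Friction and masses are not known exactly. Their poses are not given: they have to be found in the camera images.
- kit_tray: Fixed grey stepped tray, 164 x 100 mm, three levels. Origin: centre of its underside, on the bench. x: along it, from the steel bridge (-x end, nearer the robot) to the bent leaf spring (+x end); y across, z up. All mm below are in this frame. Floor top z 4, rim z 14. Packed tweezers lie along x, tips to -x, origin at x 0 to -2.5, y 0, z 28, level.
- pocket (a point): Level 1: centre of the floor pocket of the tray for the long card (tray x -4.5, y 0, z 4), its length along tray x, 79 x 26 mm between lugs up to z 13. Above and beside it the ledges stand at x -7.5 to 23.5, |y| 13 to 28, so grip the card near tray x -20, where fingers have free floor on both sides.
- ledges (a point): Level 2: midpoint between the two ledges that carry the ends of the short card, at the height of their tops (tray x 8, y 0, z 16); the card lies with its length along tray y. Lugs up to z 23 at |y| above 16 leave 26 (x) by 51 (y) mm; fingers fit at y 0 on both sides of the card (along x).
- bridge (a point): Level 3, bridge end: mouth of the slot for the tips, on its floor (tray x -52, y 0, z 30). Slot 10 mm wide (mouth flared to 17), floor z 30 from x -47 to the end stop at x -66.5; fixed steel bridge above it from x -52 inward, underside z 39.5, lip turned up to z 45 at x -46. Tips go in toward -x with the tail raised 12 to 18 degrees; level, the tweezers are too long to get in.
- saddle (a point): Level 3, catch end: top of the saddle that the tail part rests on (tray x 42 to 47, y 0, z 28); its cheeks flare from a 13 mm gap at z 33 to about 22 mm at z 38.
- catch_nose (a point): Nose of the catch, a bent steel leaf 7 mm wide (free: tray x 56.5, y 0, z 41); its lead-in slopes up and back to x 63.5, z 55. Beside it two plastic cheeks from x 57.5, 8 mm apart, flared above z 49, top z 58. The leaf springs back up to 8 mm toward +x. Pushing the tail past it takes about 6 to 10 N at x 44, twice that at the middle; it snaps over the tail, then the saddle stops it hard.
- long_card: Tooth card: brown bar with a strip of red wax and white teeth, 74 mm long (along its y), 21 wide, 10 high (solid to 8); origin at the centre of its underside; 30 g.
- short_card: Tooth card without teeth, same brown bar and red wax, 46 mm long (along its y), 21 wide, 10 high (solid to 8); origin at the centre of its underside; 20 g.
- tweezers: Steel tweezers lying flat, 126 mm long (along y), 8.5 mm high, 13.5 mm wide over the middle (y -12 to 16, flat sides: grip there), tapering to about 2 mm wide at both ends; rigid under grip; origin at the middle of the underside; about 25 g. Fine tips at -y, joined tail at +y.
- tweezers_tip (a point): Point of the tweezers' tips, mid height (64 mm from the origin along -y, 4 mm up; the tip is 2.5 mm high there). Packed: in tray axes x -64 to -66, z about 32.
- tweezers_tail (a point): Tail end of the tweezers, mid height (62 mm from the origin along +y, 4.3 mm up; 7 mm high there). Packed: in tray axes x 60 to 62, z about 32.5, under the nose of the leaf.
- dappen_dish: Bystander: small glass dish, 33 mm wide, 24 mm high; origin at the centre of its underside. Leave it.
- jar: Bystander: small jar with a screw lid, 47 mm wide, 40 mm high; origin at the centre of its underside. Leave it.
- denture: Bystander: denture, 51 x 60 x 20 mm; origin at the centre of its underside. Leave it.
Mind the look-alikes: they are no part of the job. Several things have the shape of the short_card; the one meant has the colours described above.

How it is judged (in metres and radians):
On the way, in this order (a step that is already met when the one before it is completed fails the run):
1. the long card lies flat in the floor pocket (x of long_card in the frame of kit_tray between -0.0095 and 0.0005 m and y of long_card in the frame of kit_tray between -0.005 and 0.005 m and z of long_card in the frame of kit_tray between 0.0015 and 0.0068 m and angle between the y axis of long_card and the x axis of kit_tray, either way round below 0.14 rad and angle between long_card's own z axis and vertical below 0.07 rad), for 0.2 s.
2. the short card lies flat across it on the two ledges, the long card still in its pocket (all of step 1 and x of short_card in the frame of kit_tray between 0.003 and 0.013 m and y of short_card in the frame of kit_tray between -0.005 and 0.005 m and z of short_card in the frame of kit_tray between 0.0135 and 0.0188 m and angle between the y axis of short_card and the y axis of kit_tray, either way round below 0.2 rad and angle between short_card's own z axis and vertical below 0.09 rad), for 0.2 s.
At the end, for the whole second after the job is handed in: Long card flat in the floor pocket and short card flat on the ledges (5 mm, about 10 degrees); tweezers over both, tips under the bridge, tail down behind the catch (within 3 mm of fully home, 6 mm sideways); all released and at rest (all of step 2 and x of tweezers_tip in the frame of kit_tray between -0.07 and -0.0575 m and y of tweezers_tip in the frame of kit_tray between -0.006 and 0.006 m and z of tweezers_tip in the frame of kit_tray between 0.028 and 0.0375 m and x of tweezers_tail in the frame of kit_tray between 0.0575 and 0.066 m and y of tweezers_tail in the frame of kit_tray between -0.006 and 0.006 m and z of tweezers_tail in the frame of kit_tray between 0.029 and 0.0355 m and angle between tweezers's own z axis and vertical below 0.3 rad and linear speed of each of long_card, short_card, tweezers below 0.02 m/s); the robot touches nothing.
It fails at once if a bystander (dish, jar, denture) is moved by more than 20 mm (distance of any of dappen_dish, jar, denture from where it was at the start of the episode above 0.02 m).
It fails at once if the tweezers are forced against the tray with more than 35 N (contact force between tweezers and kit_tray above 35 N).
It also fails if it takes over 69 s, if anything falls off the work surface, if the arm or the gripper's body presses on something with over 40 N, if the wrist force passes 120 N, or if a joint passes its speed limit or range.

## Robot

A 6-joint arm with a two-finger parallel gripper is mounted at the origin on a cart in front of the work surface, level with it; the furniture and walls round the work are solid. World frame = base frame: x ahead of the robot, y to its left, z up, the work surface at z = 0. Lengths are in mm, angles in rad, forces in N, time in s.
With the tool pointing down it reaches from about 275 to 825 mm from the base axis. Payload 4.9 kg.
Tool frame: the origin (TCP) lies at the very end of the fingers, on their centre line; the grasp point (between the pads) lies 19 mm behind it; z points along the fingers, y is the line along which they close (so a half turn about z gives the same grasp; the last joint's range is limited). The gripper opens to 85 mm and grips with 20 to 120 N. Pads are 22 mm wide; open, the fingers measure 114 mm over their backs; the gripper's body (76 mm by 85 mm) begins 54 mm behind the grasp point. The pads swing forward as they close: fully open they stand 13 mm farther back than shut.
Start: joints at [-1.392, 0.326, -0.193, 1.052, 0, 1.437], TCP at [169.26, -523.325, 231.281] pointing down, gripper open.
Joint ranges: [-2.65, 2.65], [-0.97, 1.79], [-1.3, 1.35], [-1.93, 2.1], [-1.47, 1.37], [-3.14, 3.14]. Speed limits (rad/s): [2.57, 2.57, 3.14, 3.14, 3.14, 3.14].

## Interface

Orientations are given as [roll, pitch, yaw] about the fixed x, y, z axes, in that order (R = Rz(yaw) Ry(pitch) Rx(roll)).
In Python, from bench import bot, solve_ik, imaging gives the robot as it stands. Calls block until the motion is done:
- bot.move_ptp(position, orientation): joint-space move of the TCP to a pose.
- bot.movel(position, rot=None, max_speed=150, threshold=None): straight line of the TCP; rot=None keeps the orientation; max_speed is the mean speed in mm/s. With threshold (N) it stops when the force on the tool has changed by that much, and returns True; else False.
- bot.move_j(angles): joint-space move.
- bot.grip(opening, effort=None): opening from 0.0 (shut) to 1.0 (fully open); effort is the grip in N (None keeps the last); returns when the fingers have stopped.
- bot.dwell(seconds).
- solve_ik(position, orientation): joint angles nearest the present ones, or None.
- bot.get_state(): the state.
- imaging.capture(name): name is "side" or "top" or "wrist"; returns the picture (480x640x3 uint8, blue, green, red); there is no depth.
- imaging.camera_model(name): a dict with "K" (3x3 intrinsics, pixels), "position" and "rotation" of the camera in the world. Camera axes: x right, y up, looking along -z (the intrinsics and any distortion apply to the point x, -y, -z); pixel columns grow to the right and rows downward; lengths in mm; the calibration is good to about 2 mm. A picture is of the moment at which its call begins: read the wrist's pose just before it. camera_model takes no time and is no camera call; for the wrist camera it gives the pose at the moment of the call.
A pose or a line that the arm cannot do raises bot.IKError and nothing moves.
- bot.sign_off(): hands the job in; it is judged then, once.
The state is a dict: "t": time; "qpos": joint angles; "joint_velocities": joint speeds; "effort": joint torques, N m; "tcp_pos": TCP position; "orientation": TCP orientation; "contact_force": force on the tool from outside, world axes, zero at the start; "wrist_torque": the same for the moment, N m; "opening": opening from 0.0 (shut) to 1.0 (fully open); "gripper_force": force on a finger pad.
Only numpy, scipy, OpenCV 4.12 (cv2) and the standard library are available. Lean on these libraries where they do the work, as an engineer would, in place of code of your own. Each camera call takes 0.05 s, during which the arm holds its last target. There are 200 camera calls.

## Working session

There is one attempt and no reset: what is moved stays moved. The work goes in short steps, each a Python script; the robot and the scene stay as the last script left them, time stands still between calls to the robot, and variables do not carry over. Pictures are saved under pics/ and viewed, at most 10 in all, crops included, and the job is handed in when it is done.

```bash
ls; mkdir -p pics
python3 - <<'E'
from bench import bot, imaging
import cv2
for n in ("top","side"):
    im=imaging.capture(n); cv2.imwrite(f"pics/{n}0.png",im)
    m=imaging.camera_model(n); print(n,{k:(v.tolist() if hasattr(v,'tolist') else v) for k,v in m.items()})
print(bot.get_state())
E
```

```text
pics
top {'K': [[521.839149503933, 0.0, 315.2638623692282], [0.0, 521.839149503933, 242.61126154268464], [0.0, 0.0, 1.0]], 'position': [395.1097897406301, -331.39632707167175, 1091.3039372695341], 'rotation': [0.1047405194593779, -0.003856340134682501, -1.5623716253443698]}
side {'K': [[616.2293068161816, 0.0, 313.36142851294767], [0.0, 616.2293068161816, 242.1073752909536], [0.0, 0.0, 1.0]], 'position': [136.4840253538246, -1277.3420853003586, 705.0841764647279], 'rotation': [1.001702064847302, 0.02180483689810453, -0.3868312705634539]}
{'t': 0.1, 'qpos': array([-1.39220877e+00,  3.26885177e-01, -1.93488157e-01,  1.05198883e+00,
       -8.50226963e-06,  1.43659699e+00]), 'joint_velocities': array([-0.00050519, -0.00253371,  0.00259018, -0.00076613,  0.00259735,
        0.00071269]), 'effort': array([ 9.33620468e-04, -4.44240546e+01,  2.63037962e+01,  7.92967243e-03,
       -4.72918498e-05, -4.35412900e-06]), 'tcp_pos': array([ 169.15687877, -522.79463978,  230.57011587]), 'orientation': array([-3.14003976e+00, -2.01078406e-04,  3.12786739e-01]), 'contact_force': array([-0.04192653,  0.11608125, -0.02644057]), 'wrist_torque': array([-0.0099074 ,  0.00210225,  0.01449121]), 'gripper_force': 0.0, 'opening': 0.9981813129356806}
```

View pics/top0.png

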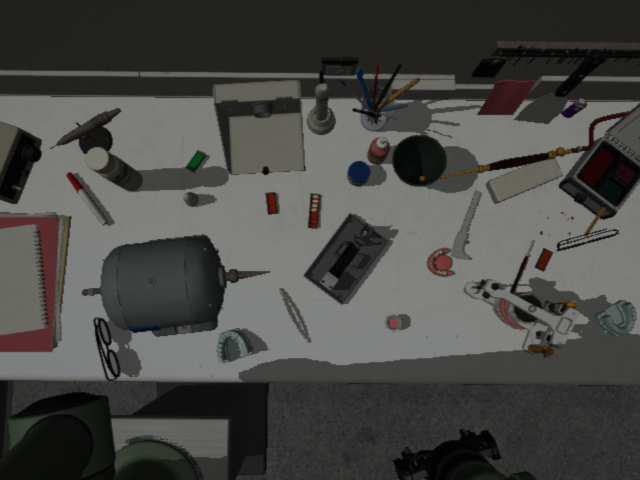

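The bench seen from above: tray (347,258), long card (315,210) and tweezers (295,314). Short-card look-alikes are (272,203), red/brown; (543,260), red; and (196,160), green. The dish, jar and denture stand clear of these. Next I'll take a close crop of the candidates.

Run:
```python
import cv2, numpy as np
a=cv2.imread("pics/top0.png")
C=np.zeros((600,800,3),np.uint8)
r=cv2.resize(a[180:350,235:400],None,fx=3.5,fy=3.5,interpolation=cv2.INTER_CUBIC); C[:r.shape[0],:r.shape[1]]=r
for i,(u,v) in enumerate([(272,203),(196,160),(543,260)]):
    p=cv2.resize(a[v-16:v+17,u-16:u+17],(200,200),interpolation=cv2.INTER_CUBIC); C[i*200:i*200+200,600:800]=np.clip(p*1.5,0,255)
cv2.imwrite("pics/crop0.png",C)
```

```text
(no output)
```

View pics/crop0.png

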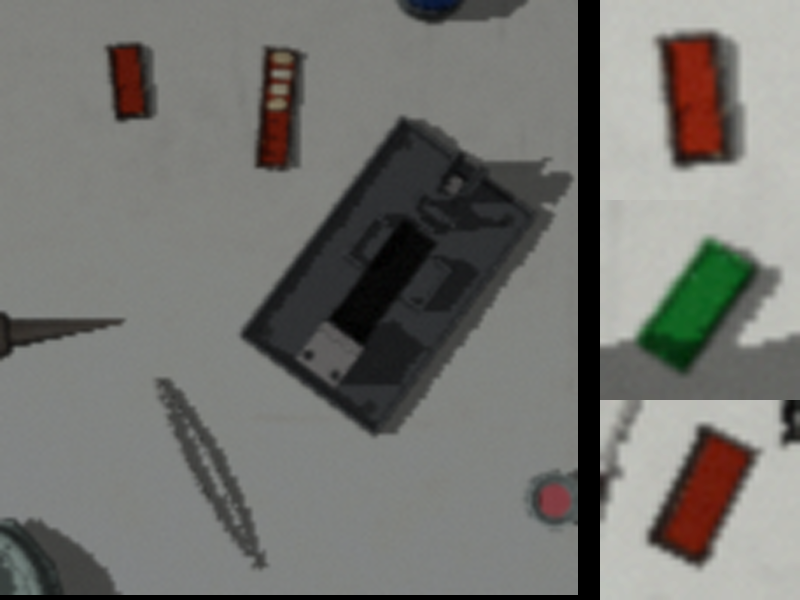

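View pics/side0.png

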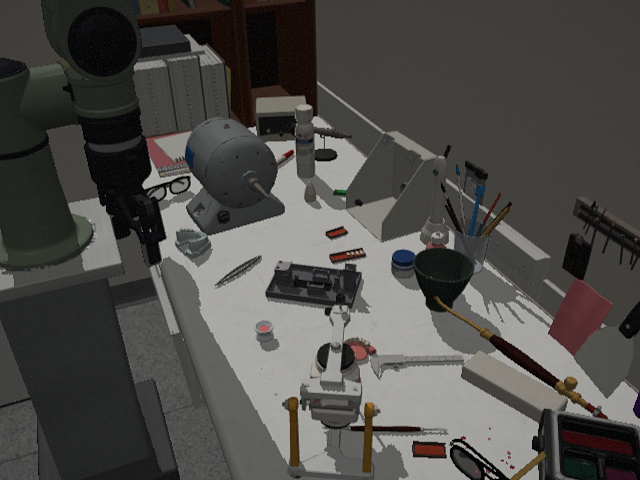

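The close crop shows (272,203) as red wax with a dark-brown rim, matching the long card; (196,160) is green. (543,260) looks similar, but it has a darker shade and is about 880 mm away. I'll take rough poses and move the wrist camera for a closer look.

```bash
cat > h.py <<'E'
from bench import bot, solve_ik, imaging
import cv2, numpy as np
from scipy.spatial.transform import Rotation as Ro
def cam(n):
    m=imaging.camera_model(n); return np.array(m["K"]),np.array(m["position"]),Ro.from_euler("xyz",m["rotation"]).as_matrix()
def px2w(c,uv,z):
    K,p,R=c; uv=np.atleast_2d(uv).astype(float)
    d=np.c_[(uv[:,0]-K[0,2])/K[0,0],-(uv[:,1]-K[1,2])/K[1,1],-np.ones(len(uv))]@R.T
    return p+d*((z-p[2])/d[:,2])[:,None]
def w2px(c,P):
    K,p,R=c; q=(np.atleast_2d(P)-p)@R; return np.c_[K[0,0]*q[:,0]/-q[:,2]+K[0,2],-K[1,1]*q[:,1]/-q[:,2]+K[1,2]]
E
python3 - <<'E'
from h import *
c=cam("top"); f=lambda *a:np.array(a)/3.5+[235,180]
P={k:px2w(c,f(*v),z).round(1)[0] for k,(v,z) in dict(short=((132,82),8),long1=((284,50),8),long0=((273,166),8),tip=((262,565),4),tail=((162,382),4),trayL=((243,335),14),trayB=((378,434),14),trayT=((404,118),14),trayR=((548,215),14),dish=((552,500),24)).items()}
for k,v in P.items(): print(k,v)
print("far",px2w(c,(543,260),8)); print("den",px2w(c,(233,345),10),px2w(c,(440,262),10),"jar",px2w(c,(358,173),40))
w=cam("wrist"); print("wrist",imaging.camera_model("wrist"),bot.get_state()["tcp_pos"])
im=imaging.capture("wrist"); print(im.shape)
a=cv2.imread("pics/top0.png"); s=cv2.imread("pics/side0.png")
for n,i,(u,v) in [("top",a,(272,203)),("top",a,(543,260)),("top",a,(315,216)),("side",s,(337,232)),("side",s,(429,450)),("side",s,(348,256))]: print(n,u,v,i[v-1:v+2,u-1:u+2].mean((0,1)).round())
E
```

```text
short [ 591.1 -244.4    8. ]
long1 [ 611.5 -335.6    8. ]
long0 [ 540.9 -329.6    8. ]
tip [ 305.3 -325.2    4. ]
tail [ 411.7 -264.9    4. ]
trayL [ 439.6 -312.8   14. ]
trayB [ 382.3 -392.5   14. ]
trayT [ 569.7 -407.5   14. ]
trayR [ 512.3 -493.1   14. ]
dish [ 345.3 -492.8   24. ]
far [[ 476.78453072 -809.42114074    8.        ]]
den [[ 297.29422995 -168.54797953   10.        ]] [[ 470.60444773 -594.06173658   10.        ]] jar [[ 650.28348573 -421.13606705   40.        ]]
wrist {'K': array([[373.66809988,   0.        , 311.40831505],
       [  0.        , 373.66809988, 241.17583726],
       [  0.        ,   0.        ,   1.        ]]), 'position': array([ 240.3715627 , -499.94237614,  374.21511754]), 'rotation': array([-0.29362013,  0.00181428, -1.25902573])} [ 169.15687877 -522.79463978  230.57011587]
(480, 640, 3)
top 272 203 [10. 22. 89.]
top 543 260 [ 8. 18. 74.]
top 315 216 [10. 21. 86.]
side 337 232 [ 30.  45. 124.]
side 429 450 [ 22.  36. 102.]
side 348 256 [33. 42. 81.]
```

(543,260) is about 940 mm away, out of reach, so (272,203) is the short card: its colour equals the long card's. Next is a wrist view over the tray and parts.

Run:
```python
from h import *
import pickle
bot.move_ptp([510,-380,235],[np.pi,0,-0.644]); bot.dwell(0.3)
c=cam("wrist"); im=imaging.capture("wrist"); cv2.imwrite("pics/w1.png",im); pickle.dump(c,open("w1.pkl","wb"))
st=bot.get_state(); print(st["t"],st["tcp_pos"],st["qpos"])
for k,p in dict(short=(591,-244,8),long=(576,-332,8),tip=(305,-325,4),tail=(412,-265,4),tray=(476,-401,14)).items(): print(k,w2px(c,p).round())
r=np.clip(im.astype(float)*1.25,0,255).astype(np.uint8)
cv2.imwrite("pics/w1v.png",cv2.resize(r,(800,600),interpolation=cv2.INTER_CUBIC))
```

```text
1.9167 [ 509.58176262 -380.4914168   235.08379887] [-7.57350798e-01  4.86092046e-01  6.11164828e-02  1.14571477e+00
 -1.74172983e-05  3.02915502e+00]
short [[157. 222.]]
long [[233. 181.]]
tip [[379. 370.]]
tail [[283. 333.]]
tray [[349. 221.]]
```

View pics/w1v.png

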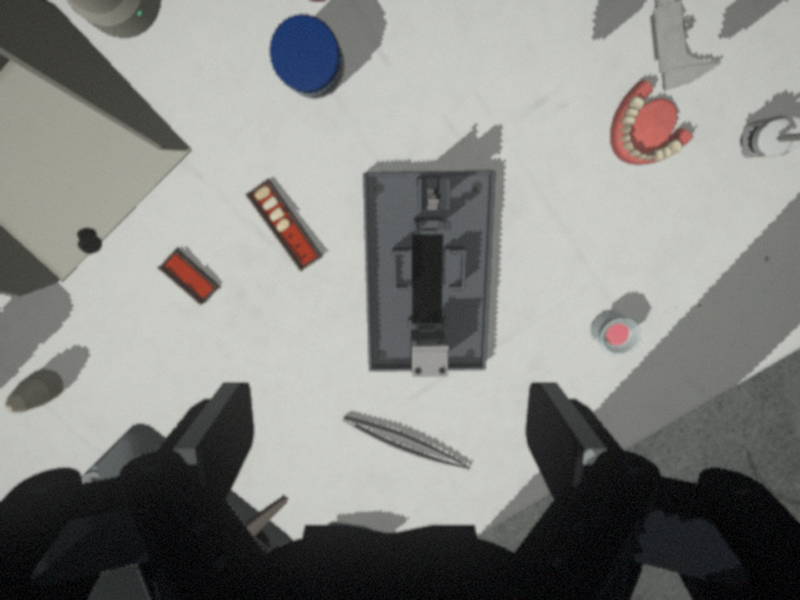

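The wrist view (1.25x) shows the long card at (285,224), the short card at (190,276) and the tray at (430,270), with its steel bridge at the bottom (430,360). The tweezers run (347,415)–(470,465). Next, enlarged crops for precise corners.

Run:
```python
from h import *
im=cv2.imread("pics/w1.png"); C=np.zeros((600,800,3),np.uint8)
def put(x0,x1,y0,y1,s,X,Y,g=1):
    r=cv2.resize(im[y0:y1,x0:x1],None,fx=s,fy=s,interpolation=cv2.INTER_CUBIC); C[Y:Y+r.shape[0],X:X+r.shape[1]]=np.clip(r*float(g),0,255)
put(280,410,125,310,3.2,0,0,1.9); put(120,265,135,250,2.6,420,0,1.2); put(270,385,322,380,3.3,420,320,1.2)
cv2.imwrite("pics/crop1.png",C)
hsv=cv2.cvtColor(im,cv2.COLOR_BGR2HSV)
# dark bars + wax mask per card: non-white compared to bench
for n,(x0,x1,y0,y1) in dict(short=(120,182,190,250),long=(190,265,135,222)).items():
    s=hsv[y0:y1,x0:x1]; m=((s[...,1]>90)).astype(np.uint8)
    m=cv2.morphologyEx(m,cv2.MORPH_CLOSE,np.ones((9,9),np.uint8))
    cs=max(cv2.findContours(m,0,2)[0],key=cv2.contourArea); print(n,(cv2.boxPoints(cv2.minAreaRect(cs))+[x0,y0]).round(1).tolist(),cv2.contourArea(cs))
```

```text
short [[130.0, 212.3], [139.8, 201.0], [171.9, 228.8], [162.1, 240.1]] 567.5
long [[200.2, 155.3], [213.3, 146.0], [254.7, 204.4], [241.6, 213.6]] 988.5
```

View pics/crop1.png

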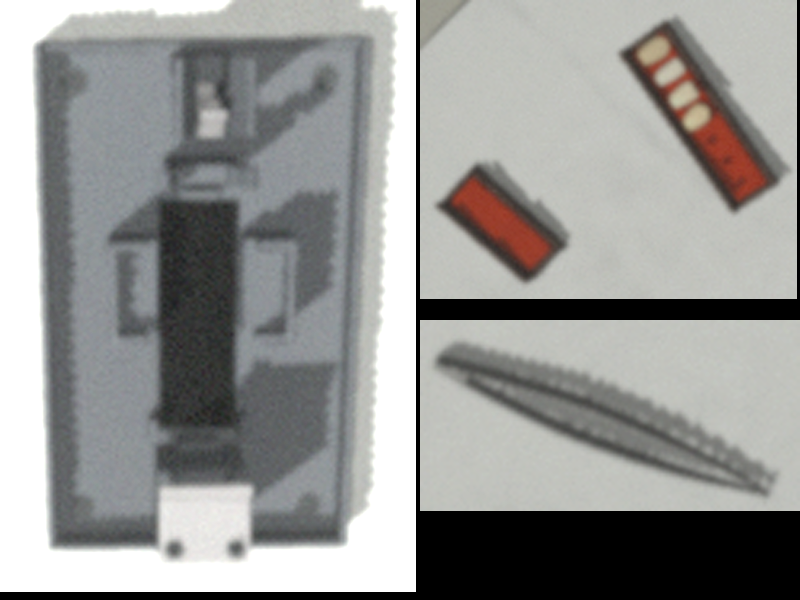

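Crop: tray rim corners at (37,42), (370,38), (52,545) and (345,542). The tweezers' thick joined tail is at (440,357) and the fine tips at (769,489). Red wax with a dark-brown rim is confirmed on both cards.

Run:
```python
from h import *
import pickle
from scipy.optimize import least_squares as ls
cw=pickle.load(open("w1.pkl","rb")); ct=cam("top")
def rect(c,uv,L,W,z,x0):
    uv=np.array(uv,float); k=np.array([[1,1],[1,-1],[-1,1],[-1,-1]])*[L/2,W/2]
    def P(v): C,S=np.cos(v[2]),np.sin(v[2]); return np.c_[v[0]+k[:,0]*C-k[:,1]*S, v[1]+k[:,0]*S+k[:,1]*C, np.full(4,z)]
    r=ls(lambda v:(w2px(c,P(v))-uv).ravel(),x0); return r.x.round(3), np.abs(r.fun).max().round(2)
f=lambda p:np.array(p)/3.2+[280,125]
print("tray wrist",rect(cw,f([(37,42),(370,38),(52,545),(345,542)]),164,100,14,[476,-401,-.644]))
g=lambda p:np.array(p)/3.5+[235,180]
print("tray top",rect(ct,g([(404,118),(548,212),(243,335),(378,434)]),164,100,14,[476,-401,-.644]))
for n,b in dict(short=[[130.0,212.3],[139.8,201.0],[171.9,228.8],[162.1,240.1]],long=[[200.2,155.3],[213.3,146.0],[254.7,204.4],[241.6,213.6]]).items():
    w=px2w(cw,b,9); e=[(w[1]+w[0])/2,(w[2]+w[3])/2]; d=e[0]-e[1]; print(n,w.mean(0).round(1),"yaw",np.arctan2(d[1],d[0]).round(3),"L",np.linalg.norm(d).round(1),"W",np.linalg.norm(w[0]-w[1]).round(1))
q=lambda p:(np.array(p)-[420,320])/3.3+[270,322]
w=px2w(cw,q([(440,357),(769,489)]),4); d=w[0]-w[1]; print("tweez",w.round(1).tolist(),np.linalg.norm(d),"yaw y-axis",np.arctan2(d[1],d[0]))
t=px2w(ct,g([(162,382),(262,565)]),4); d=t[0]-t[1]; print("tweez top",t.round(1).tolist(),np.linalg.norm(d),np.arctan2(d[1],d[0]))
a=cv2.imread("pics/top0.png"); hsv=cv2.cvtColor(a,cv2.COLOR_BGR2HSV)
for n,(x0,x1,y0,y1) in dict(short=(260,285,185,220),long=(300,328,188,234)).items():
    m=(hsv[y0:y1,x0:x1,1]>90).astype(np.uint8); m=cv2.morphologyEx(m,cv2.MORPH_CLOSE,np.ones((7,7),np.uint8))
    r=cv2.minAreaRect(max(cv2.findContours(m,0,2)[0],key=cv2.contourArea)); w=px2w(ct,np.array(r[0])+[x0,y0],9); print(n,"top",w.round(1),r[1:])
```

```text
tray wrist (array([ 478.879, -395.734,   -0.632]), np.float64(1.41))
tray top (array([ 476.441, -401.501,   -0.63 ]), np.float64(1.4))
short [ 595.5 -240.2    9. ] yaw 0.139 L 41.1 W 16.2
long [ 579.5 -329.2    9. ] yaw -0.071 L 68.2 W 15.9
tweez [[416.0, -258.9, 4.0], [304.2, -319.2, 4.0]] 127.0774462942212 yaw y-axis 0.4944643844462778
tweez top [[411.7, -264.9, 4.0], [305.3, -325.2, 4.0]] 122.37183869468373 0.5152813775107964
short top [[ 592.7 -241.6    9. ]] ((19.597488403320312, 8.434361457824707), 82.87498474121094)
long top [[ 575.3 -330.8    9. ]] ((8.122163772583008, 32.06117248535156), 4.0856170654296875)
```

Top and wrist estimates differ by up to 6 mm. A half-turn view cancels the wrist-camera mount error.

Run:
```python
from h import *
import pickle
bot.move_ptp([444,-410,235],[np.pi,0,-0.632+np.pi]); bot.dwell(0.3)
c=cam("wrist"); im=imaging.capture("wrist"); cv2.imwrite("pics/w2.png",im); pickle.dump(c,open("w2.pkl","wb"))
st=bot.get_state(); print(st["t"],st["tcp_pos"],st["qpos"])
U=lambda x,y,z:w2px(c,(x,y,z))[0].round().astype(int)
t=U(478,-398,14); s=U(594,-241,9); l=U(577,-330,9); w=U(360,-290,4); print(t,s,l,w)
C=np.zeros((600,800,3),np.uint8)
def put(ce,hw,hh,S,X,Y,g):
    x0,y0=max(ce[0]-hw,0),max(ce[1]-hh,0); r=cv2.resize(im[y0:ce[1]+hh,x0:ce[0]+hw],None,fx=S,fy=S,interpolation=cv2.INTER_CUBIC); r=r[:600-Y,:800-X]; C[Y:Y+r.shape[0],X:X+r.shape[1]]=np.clip(r*float(g),0,255); print((x0,y0),S,(X,Y))
put(t,65,93,3.2,0,0,1.9); put(w,60,60,3.0,420,0,1.2); put((320,240),320,240,.5,420,360,1.2)
cv2.imwrite("pics/crop2.png",C)
hsv=cv2.cvtColor(im,cv2.COLOR_BGR2HSV)
for n,p in dict(short=s,long=l).items():
    x0,y0=p-40; m=(hsv[max(y0,0):y0+80,max(x0,0):x0+80,1]>90).astype(np.uint8); m=cv2.morphologyEx(m,cv2.MORPH_CLOSE,np.ones((9,9),np.uint8))
    cs=max(cv2.findContours(m,0,2)[0],key=cv2.contourArea); b=cv2.boxPoints(cv2.minAreaRect(cs))+[max(x0,0),max(y0,0)]; print(n,b.round(1).tolist(),px2w(c,b,9).mean(0).round(1))
```

```text
5.0167 [ 444.01202726 -409.9871299   234.98576268] [-8.67668606e-01  4.25472367e-01 -3.49472744e-02  1.11039645e+00
  7.81395253e-06 -2.35638208e-01]
[340 225] [531 225] [447 261] [362  53]
(np.int64(275), np.int64(132)) 3.2 (0, 0)
(np.int64(302), 0) 3.0 (420, 0)
(0, 0) 0.5 (420, 360)
short [[514.0, 215.0], [526.9, 204.3], [550.4, 232.5], [537.5, 243.2]] [ 593.7 -239.8    9. ]
long [[426.7, 237.8], [440.8, 230.0], [469.1, 281.4], [454.9, 289.2]] [ 577.  -328.7    9. ]
```

View pics/crop2.png

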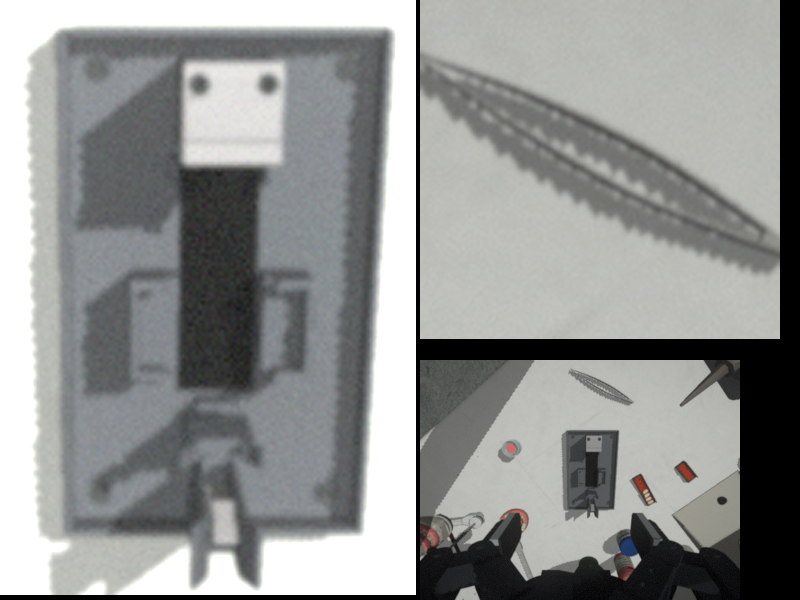

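The half-turn view shows the tray with its bridge at the top (232,110) and rim corners (62,32), (392,30), (65,530) and (360,530). The catch is at (222,530).

```bash
cat >> h.py <<'E'
from scipy.optimize import least_squares as ls
def rect(c,uv,L,W,z,x0):
    uv=np.array(uv,float); k=np.array([[1,1],[1,-1],[-1,1],[-1,-1]])*[L/2,W/2]
    def P(v): C,S=np.cos(v[2]),np.sin(v[2]); return np.c_[v[0]+k[:,0]*C-k[:,1]*S, v[1]+k[:,0]*S+k[:,1]*C, np.full(4,z)]
    r=ls(lambda v:(w2px(c,P(v))-uv).ravel(),x0); return r.x.round(3), np.abs(r.fun).max().round(2)
E
python3 - <<'E'
from h import *
import pickle
c=pickle.load(open("w2.pkl","rb"));c1=pickle.load(open("w1.pkl","rb"))
f=lambda p:np.array(p)/3.2+[275,132]
print("tray",rect(c,f([(360,530),(65,530),(392,30),(62,32)]),164,100,14,[476,-401,-.64]))
g=lambda p:(np.array(p,float))/3.2+[280,125]
# pocket (black) ends and width mid-edges, floor z4 ; bridge plate bolts
for n,cc,h,pts in [("w1",c1,g,[(160,202),(239,203),(160,426),(237,426)]),("w2",c,f,[(258,388),(178,388),(258,168),(180,168)])]:
    w=px2w(cc,h(pts),4); print(n,"black",w.round(1).tolist(),w.mean(0).round(1))
w=px2w(c,np.array([(425,55),(775,250)])-[420,0],0)
q=lambda p:(np.array(p)-[420,0])/3.0+[302,0]
# tail side in view2 is right/bottom; middle edges of tweezers
print("tw2",px2w(c,q([(775,248)]),4).round(1))
E
```

```text
tray (array([ 479.497, -394.963,   -0.634]), np.float64(1.73))
w1 black [[512.0, -404.8, 4.0], [496.9, -424.4, 4.0], [451.9, -360.8, 4.0], [436.5, -381.2, 4.0]] [ 474.3 -392.8    4. ]
w2 black [[515.0, -403.1, 4.0], [499.4, -424.4, 4.0], [455.0, -362.2, 4.0], [440.6, -381.9, 4.0]] [ 477.5 -392.9    4. ]
tw2 [[ 412.5 -260.5    4. ]]
```

The two wrist views agree: tray (479.2, -395.35, yaw -0.633). I'm averaging them for the cards, then picking and placing the long card.

```bash
cat >> h.py <<'E'
T=np.array([479.2,-395.35]); TY=-0.633
def tw(x,y,z,yaw=TY): return [T[0]+x*np.cos(yaw)-y*np.sin(yaw), T[1]+x*np.sin(yaw)+y*np.cos(yaw), z]
def rep(s=""):
    st=bot.get_state(); print(s,"t",round(st["t"],2),"tcp",st["tcp_pos"].round(1),"F",st["contact_force"].round(1),"open",round(st["opening"],3),"gf",round(st["gripper_force"],1)); return st
E
python3 - <<'E'
from h import *
import pickle
c1,c2=[pickle.load(open(f"w{i}.pkl","rb")) for i in (1,2)]
def yc(c,b):
    w=px2w(c,b,9); d=(w[1]+w[0])/2-(w[2]+w[3])/2
    return w.mean(0)[:2],np.arctan2(d[1],d[0])
B=dict(short=([[130.0,212.3],[139.8,201.0],[171.9,228.8],[162.1,240.1]],[[514.0,215.0],[526.9,204.3],[550.4,232.5],[537.5,243.2]]),
 long=([[200.2,155.3],[213.3,146.0],[254.7,204.4],[241.6,213.6]],[[426.7,237.8],[440.8,230.0],[469.1,281.4],[454.9,289.2]]))
R={}
for n,(b1,b2) in B.items():
    p,a=yc(c1,b1);q,b=yc(c2,b2); b=a+(b-a+np.pi/2)%np.pi-np.pi/2; R[n]=((p+q)/2,(a+b)/2); print(n,p,q,a,b)
pickle.dump(R,open("R.pkl","wb"))
(cx,cy),a=R["long"]; y=a+np.pi
gx,gy=cx-15.5*np.cos(a),cy-15.5*np.sin(a)
bot.grip(0.45,40)
bot.move_ptp([gx,gy,50],[np.pi,0,y]); rep("above")
print("hit",bot.movel([gx,gy,1.5],max_speed=80,threshold=6)); rep("down")
bot.grip(0.0,40); rep("grip")
bot.movel([gx,gy,60],max_speed=150); rep("lift")
E
```

```text
short [ 595.52599463 -240.21679119] [ 593.69290816 -239.76825531] 0.1387760324149221 0.1419186655106166
long [ 579.45813465 -329.162045  ] [ 576.99005894 -328.6970076 ] -0.07137772825414404 -0.07538288144933336
above t 6.47 tcp [ 563.2 -329.    51.3] F [-0.2  0.2  0. ] open 0.454 gf 0.0
hit False
down t 7.23 tcp [ 562.9 -327.8    1.4] F [ 0.  -0.9 -0.1] open 0.449 gf 0.0
grip t 7.53 tcp [ 563.3 -328.1    2.2] F [ 0.4 -0.   1.7] open 0.223 gf 39.3
lift t 8.07 tcp [ 562.6 -327.7   59.8] F [-1.3 -0.1 -1.5] open 0.222 gf 39.1
```

Run:
```python
from h import *
import pickle
y=TY+np.pi
bot.move_ptp(tw(-20,0,75),[np.pi,0,y]); bot.movel(tw(-20,0,40),max_speed=120); bot.dwell(.2)
c=cam("wrist"); pickle.dump(c,open("w3.pkl","wb")); im=imaging.capture("wrist"); cv2.imwrite("pics/w3.png",im); rep()
for z,n in ((40-1.5+8,"card"),(4,"floor")):
    print(n,w2px(c,[tw(-4.5+sx*(37 if n=="card" else 39.5),sy*(10.5 if n=="card" else 13),z) for sx in(-1,1) for sy in(-1,1)]).round(1).tolist())
p=w2px(c,tw(-4.5,0,20))[0].astype(int); print(p)
x0,y0=p[0]-80,max(p[1]-100,0)
cv2.imwrite("pics/crop3.png",cv2.resize(np.clip(im[y0:y0+190,x0:x0+160]*1.6,0,255).astype(np.uint8),None,fx=3.1,fy=3.1,interpolation=cv2.INTER_CUBIC)); print(x0,y0)
```

```text
t 9.3 tcp [ 463.7 -383.9   40.8] F [ 0.5 -0.  -0.4] open 0.221 gf 39.1
card [[282.0, 263.5], [335.5, 263.5], [285.9, 418.1], [332.5, 418.1]]
floor [[283.4, 229.3], [335.4, 229.3], [286.5, 365.4], [332.9, 365.4]]
[309 315]
229 215
```

View pics/crop3.png

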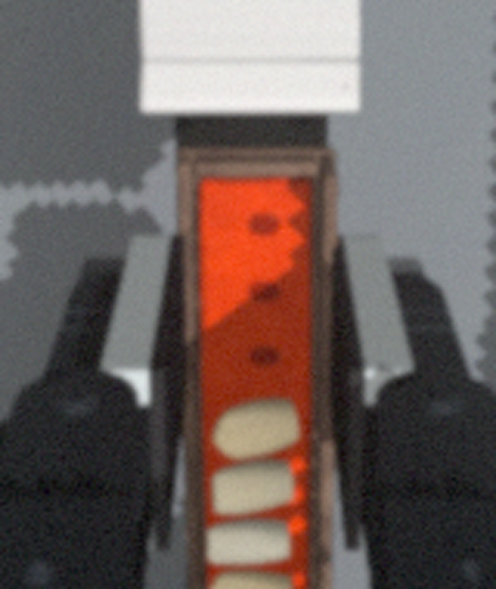

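Card in hand: near end at crop row 150 (raw 263.4, predicted 263.5) and centred at column 257, against 250 for the bridge, so about 0.7 mm toward +y. I'll correct that and lower.

Run:
```python
from h import *
print("hit",bot.movel(tw(-20,-.6,12),max_speed=70,threshold=6)); rep()
print("hit",bot.movel(tw(-20,-.6,4.5),max_speed=25,threshold=5)); rep("seated?")
bot.grip(0.40); rep("open")
bot.movel(tw(-20,-.6,75),max_speed=180)
import pickle
(cx,cy),a=pickle.load(open("R.pkl","rb"))["short"]
bot.grip(0.42,40)
bot.move_ptp([cx,cy,50],[np.pi,0,a]); rep("above short")
print("hit",bot.movel([cx,cy,1.5],max_speed=80,threshold=6)); rep("down")
bot.grip(0.0,40); rep("grip")
bot.movel([cx,cy,80],max_speed=180)
bot.move_ptp(tw(8,0,80),[np.pi,0,TY+np.pi/2]); bot.movel(tw(8,0,48),max_speed=120); bot.dwell(.2); rep("hover")
c=cam("wrist"); pickle.dump(c,open("w4.pkl","wb")); im=imaging.capture("wrist"); cv2.imwrite("pics/w4.png",im)
for n,P in dict(card=[tw(8+sx*10.5,sy*23,48-1.5+8) for sx in(-1,1) for sy in(-1,1)],lcard=[tw(-4.5+sx*37,sy*10.5,12) for sx in(-1,1) for sy in(-1,1)],rim=[tw(sx*82,sy*50,14) for sx in(-1,1) for sy in(-1,1)]).items(): print(n,w2px(c,P).round(1).tolist())
p=w2px(c,tw(5,0,20))[0].astype(int); x0,y0=max(p[0]-125,0),max(p[1]-125,0)
cv2.imwrite("pics/crop4.png",cv2.resize(np.clip(im[y0:y0+187,x0:x0+250]*1.6,0,255).astype(np.uint8),None,fx=3.2,fy=3.2,interpolation=cv2.INTER_CUBIC)); print(x0,y0)
```

```text
hit False
 t 9.85 tcp [ 462.3 -383.7   11.3] F [ 0.1  0.2 -0.7] open 0.222 gf 39.1
hit True
seated? t 10.17 tcp [ 463.3 -384.5    6.2] F [-0.5  0.8  5. ] open 0.225 gf 39.9
open t 10.47 tcp [ 462.6 -383.8    5. ] F [-0.1 -0.5 -0.1] open 0.4 gf 0.0
above short t 13.51 tcp [ 594.5 -240.1   50. ] F [ 0.6  0.2 -0.1] open 0.419 gf 0.0
hit True
down t 14.16 tcp [ 592.9 -239.2   -0.9] F [-1.  -0.1  4.2] open 0.416 gf 2.4
grip t 14.43 tcp [ 5.941e+02 -2.402e+02  4.000e-01] F [-0.5  0.2 10.6] open 0.225 gf 43.4
hover t 16.68 tcp [ 486.3 -400.5   48.9] F [-0.5 -0.5 -0. ] open 0.227 gf 39.1
card [[284.1, 366.0], [281.5, 265.5], [333.0, 366.0], [334.9, 265.4]]
lcard [[215.3, 296.7], [212.2, 259.3], [355.4, 296.6], [356.7, 259.1]]
rim [[146.7, 363.6], [119.7, 182.5], [442.7, 363.2], [463.9, 182.2]]
177 159
```

View pics/crop4.png

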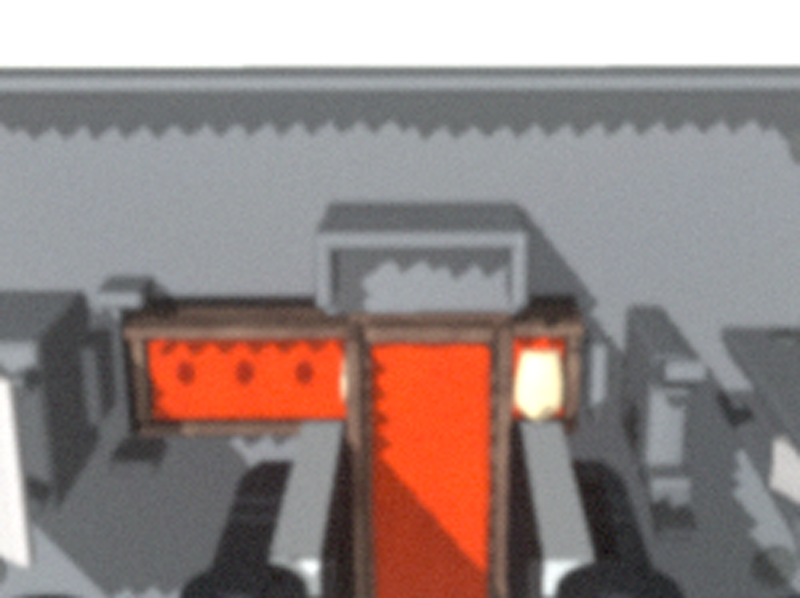

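The long card is seated: ends at crop columns 128 and 580, held flush between its lugs. The short card's far end is at crop row 318 and its centre at column 427; the far ledge lug is centred at column 421. I'll check these against predictions.

Run:
```python
from h import *
import pickle
c=pickle.load(open("w4.pkl","rb")); f=lambda p:((w2px(c,p)-[177,159])*3.2).round(1).tolist()
print("card far end z55,57:",f([tw(8,23,55),tw(8,23,57)]),"ledge lug centre z23:",f([tw(8,25.5,23),tw(8,28,23)]), "rim far z14",f([tw(8,50,14)]))
```

```text
card far end z55,57: [[419.9, 342.1], [419.8, 347.9]] ledge lug centre z23: [[421.4, 249.7], [421.3, 233.4]] rim far z14 [[421.3, 74.8]]
```

Allowing for the visible end face, the card is about 0.9 mm toward +x and within 0.5 mm in y. I'll correct that and lower it onto the ledges, then pick the tweezers.

Run:
```python
from h import *
import pickle
print("hit",bot.movel(tw(7.2,-.3,26),max_speed=70,threshold=6)); rep()
print("hit",bot.movel(tw(7.2,-.3,14.5),max_speed=25,threshold=5)); rep("seated?")
bot.grip(0.33); rep("open")
bot.movel(tw(7.2,-.3,90),max_speed=180)
# tweezers pose from view 1 ends; look over both from the pick side
a=0.494; mid=np.array([360.5,-289.]); org=mid+np.array([np.cos(a),np.sin(a)]); g=org+2*np.array([np.cos(a),np.sin(a)])
bot.grip(0.45,40)
bot.move_ptp([g[0],g[1],90],[np.pi,0,a]); bot.dwell(.2); rep("above tw")
c=cam("wrist"); pickle.dump(c,open("w5.pkl","wb")); im=imaging.capture("wrist"); cv2.imwrite("pics/w5.png",im)
o=lambda u,z:[org[0]+u*np.cos(a),org[1]+u*np.sin(a),z]
print("tip,mid,tail",w2px(c,[o(-64,4),o(0,8),o(2,8),o(62,4)]).round(1).tolist())
cv2.imwrite("pics/w5v.png",cv2.resize(np.clip(im[150:450,120:520]*1.4,0,255).astype(np.uint8),None,fx=2,fy=2,interpolation=cv2.INTER_CUBIC))
ct=cam("top"); t=imaging.capture("top"); cv2.imwrite("pics/t5.png",t)
```

```text
hit False
 t 17.2 tcp [ 484.3 -399.4   25.2] F [ 0.  -0.   0.8] open 0.223 gf 39.1
hit True
seated? t 17.62 tcp [ 485.  -400.    16.3] F [-1.6  0.4  5.1] open 0.226 gf 39.7
open t 17.88 tcp [ 484.4 -399.3   15.3] F [0.  0.2 0.1] open 0.33 gf 0.0
above tw t 19.62 tcp [ 364.2 -288.8   90.1] F [-0.5 -0.2 -0. ] open 0.453 gf 0.0
tip,mid,tail [[309.2, 339.5], [308.9, 254.5], [308.9, 251.6], [308.6, 154.6]]
```

View pics/w5v.png

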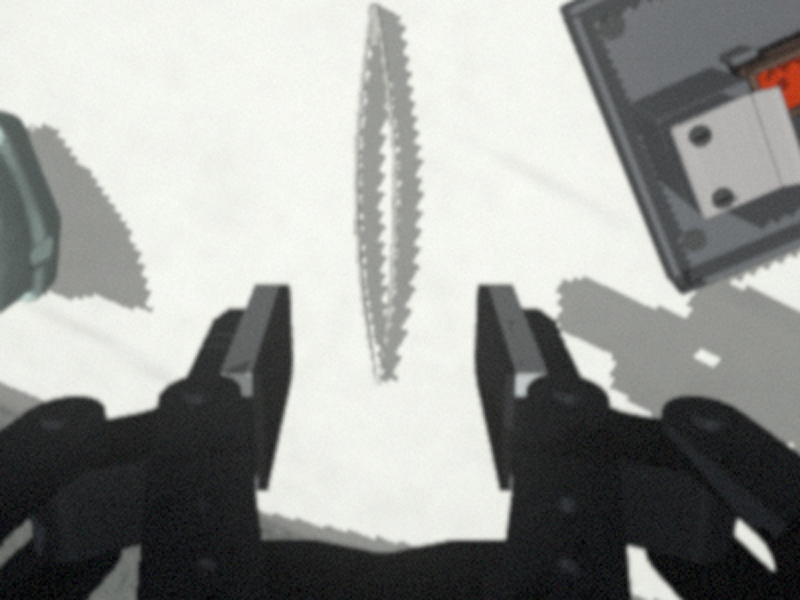

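Tail at view (375,5) and tip at (380,380), both within 2 px of prediction, so the tweezers pose is right. I'll pick with the half-turned tool (better wrist range) and check that the tilted poses are reachable.

```bash
cat >> h.py <<'E'
ZT=-2.5; XT=66.0   # tweezers tip in tool frame (x toward tips)
def pose(tx,tz,deg,y=-.6):
    p=np.radians(deg); X=np.array([-np.cos(p),-np.sin(p)]); Z=np.array([np.sin(p),-np.cos(p)])
    q=np.array([tx,tz])-XT*X-ZT*Z
    return tw(q[0],y,q[1]),[np.pi,p,TY+np.pi]
E
python3 - <<'E'
from h import *
for a in ((-42,62,17),(-42,32.5,17),(-64.5,32.5,14),(-64.5,32.2,9)): print(a,np.round(pose(*a)[0],1),solve_ik(*pose(*a)))
a=0.494; d=np.array([np.cos(a),np.sin(a)]); g=np.array([360.5,-289.])+3*d
bot.move_ptp([g[0],g[1],40],[np.pi,0,a+np.pi]); bot.movel([g[0],g[1],8],max_speed=60)
print("hit",bot.movel([g[0],g[1],1.2],max_speed=20,threshold=5)); rep("down")
bot.grip(0.0,50); rep("grip")
bot.movel([g[0],g[1],70],max_speed=150); rep("lift")
E
```

```text
(-42, 62, 17) [ 496.5 -408.8   78.9] [-0.83087583  0.45559906 -0.49043375  0.33352255  0.05750819 -0.18943949]
(-42, 32.5, 17) [ 496.5 -408.8   49.4] [-0.83087583  0.49940953 -0.5151329   0.26501293  0.05750819 -0.18943949]
(-64.5, 32.5, 14) [ 479.  -395.9   46. ] [-0.83318691  0.49484714 -0.51464181  0.32165455  0.04812535 -0.19439136]
(-64.5, 32.2, 9) [ 479.7 -396.5   40.1] [-0.8238042   0.54469529 -0.41452122  0.45730545  0.02967193 -0.18851068]
hit False
down t 23.54 tcp [ 363.1 -287.5    1.1] F [ 0.1  0.1 -0.1] open 0.454 gf 0.0
grip t 23.88 tcp [ 363.2 -287.7    1.5] F [0.6 0.6 3. ] open 0.141 gf 49.3
lift t 24.49 tcp [ 363.  -287.4   69.6] F [-0.3 -0.5 -0.7] open 0.141 gf 48.8
```

Grip is good (opening 0.141 ≈ 12 mm). Now approach and insert with force guards, saving frames at each stage.

Run:
```python
from h import *
def ml(a,**k): p,r=pose(*a); return bot.movel(p,rot=r,**k)
p,r=pose(-42,75,17); bot.move_ptp(p,r)
print(ml((-42,40,17),max_speed=80,threshold=5)); rep()
print(ml((-42,32.8,17),max_speed=20,threshold=4)); bot.dwell(.2); rep("mouth")
c=cam("wrist"); im=imaging.capture("wrist"); cv2.imwrite("pics/w6.png",im); print(w2px(c,[tw(-42,0,32.8),tw(-46,0,45),tw(-82,0,14)]).round(1).tolist())
h=ml((-54,32.8,15.5),max_speed=30,threshold=4); rep(f"in1 {h}")
if not h:
    h=ml((-64.3,32.4,14),max_speed=20,threshold=4); rep(f"in2 {h}")
im=imaging.capture("wrist"); cv2.imwrite("pics/w7.png",im); im=imaging.capture("side"); cv2.imwrite("pics/s7.png",im)
```

```text
False
 t 26.13 tcp [ 496.4 -408.7   56.8] F [ 0.1  0.2 -0.6] open 0.138 gf 48.8
False
mouth t 26.84 tcp [ 496.5 -408.9   49.8] F [ 0.2 -0.5 -1. ] open 0.14 gf 48.8
[[310.6, 147.3], [310.5, 148.4], [310.5, 17.2]]
in1 False t 27.43 tcp [ 487.2 -402.    48.1] F [-0.5  0.9 -0.6] open 0.136 gf 48.8
in2 False t 28.09 tcp [ 479.2 -396.1   46. ] F [-1.   0.3  0.1] open 0.14 gf 48.8
```

Inserted without contact. Now rotate the tail down onto the leaf until light contact.

Run:
```python
from h import *
def ml(a,**k): p,r=pose(*a); return bot.movel(p,rot=r,**k)
for d in (12,11,10,9,8,7,6):
    h=ml((-64.3,32.3,d),max_speed=12,threshold=3.0); st=rep(f"tilt {d} {h}")
    if h: break
print(st["orientation"])
im=imaging.capture("wrist"); cv2.imwrite("pics/w8.png",im); im=imaging.capture("side"); cv2.imwrite("pics/s8.png",im)
```

```text
tilt 12 False t 28.54 tcp [ 479.7 -396.5   43.5] F [-0.7  0.6 -0.8] open 0.139 gf 48.8
tilt 11 False t 28.79 tcp [ 479.8 -396.5   42.5] F [0.5 0.4 0.3] open 0.139 gf 48.8
tilt 10 False t 29.04 tcp [ 479.9 -396.6   41.3] F [ 0.1 -0.4  0.2] open 0.134 gf 48.8
tilt 9 False t 29.29 tcp [ 480.  -396.7   40.2] F [-0.3  0.1  1.2] open 0.142 gf 48.8
tilt 8 False t 29.54 tcp [ 479.8 -396.5   38.8] F [-1.1  0.2  0.3] open 0.137 gf 48.9
tilt 7 False t 29.79 tcp [ 479.6 -396.3   37.6] F [-1.8  1.9  1.3] open 0.139 gf 49.1
tilt 6 False t 30.04 tcp [ 479.7 -396.4   36.6] F [-3.6  2.6  3.1] open 0.143 gf 49.3
[3.14157069 0.10398943 2.50858303]
```

The contact force (about 4.4 N toward tray -x, 3 N up) shows the tail on the leaf's lead-in. Release, retreat, shut the fingers, and press at tray x ≈ 27.

Run:
```python
from h import *
bot.grip(0.33); rep("open")
p,r=pose(-64.3,32.3,6); R=Ro.from_euler("xyz",r).as_matrix(); up=np.array(p)-70*R[:,2]
bot.movel(up.tolist(),max_speed=140); rep("up")
cv2.imwrite("pics/w9.png",imaging.capture("wrist")); cv2.imwrite("pics/s9.png",imaging.capture("side"))
bot.grip(0.0,30)
ry=[np.pi,0,TY+np.pi/2]
bot.move_ptp(tw(27,0,90),ry); bot.movel(tw(27,0,54),max_speed=80); bot.dwell(.2); rep("pre")
cv2.imwrite("pics/w10.png",imaging.capture("wrist"))
z=54; hits=0
while z>37:
    z-=1.0; h=bot.movel(tw(27,0,z),max_speed=15,threshold=14); st=rep(f"z{z} {h}")
    if h or st["contact_force"][2]>14: break
```

```text
open t 30.45 tcp [ 480.8 -397.4   37. ] F [-0.2  0.1 -0.2] open 0.328 gf 0.0
up t 31.1 tcp [ 474.1 -392.3  105.9] F [ 0.1 -0.5  1.1] open 0.324 gf 0.0
pre t 33.8 tcp [ 501.3 -411.7   54.6] F [-0.2 -0.1  0.4] open -0.001 gf 0.0
z53.0 False t 34.1 tcp [ 501.  -411.3   53.1] F [-0.1  0.4  0.8] open -0.003 gf 0.0
z52.0 False t 34.35 tcp [ 500.9 -411.2   51.9] F [-0.4  0.2  1.1] open 0.002 gf 0.0
z51.0 False t 34.6 tcp [ 500.9 -411.3   50.9] F [-0.4 -0.7  0.5] open -0.002 gf 0.0
z50.0 False t 34.85 tcp [ 500.9 -411.3   49.9] F [-0.  -0.2 -0.2] open 0.001 gf 0.0
z49.0 False t 35.1 tcp [ 500.9 -411.3   48.9] F [ 0.1  0.9 -0.3] open -0.001 gf 0.0
z48.0 False t 35.35 tcp [ 501.  -411.4   48.1] F [ 1.  -0.1  0.2] open 0.003 gf 0.3
z47.0 False t 35.6 tcp [ 501.  -411.4   47.2] F [0.8 0.5 2.1] open 0.001 gf 1.1
z46.0 False t 35.85 tcp [ 501.  -411.4   46.1] F [-1.1  0.5  3.5] open 0.002 gf 1.9
z45.0 False t 36.1 tcp [ 501.1 -411.5   45.6] F [-1.3  1.1  6.5] open 0.002 gf 3.5
z44.0 False t 36.35 tcp [ 501.2 -411.6   45.2] F [-2.8  2.6  9.9] open 0.004 gf 5.2
z43.0 False t 36.6 tcp [ 501.3 -411.8   44.8] F [-3.   2.6 13.5] open 0.004 gf 7.0
z42.0 False t 36.85 tcp [ 501.  -411.4   42. ] F [-0.4 -0.7  0.7] open -0.003 gf 0.3
z41.0 False t 37.1 tcp [ 500.6 -411.    40.3] F [ 0.2  0.4 -0.3] open 0.002 gf 0.0
z40.0 False t 37.35 tcp [ 500.7 -411.1   39.6] F [-0.7  0.8 -0.1] open 0.006 gf 0.0
z39.0 False t 37.6 tcp [ 500.9 -411.3   38.9] F [1.1 0.2 0.5] open -0.002 gf 0.0
z38.0 False t 37.85 tcp [ 500.9 -411.3   37.9] F [-0.5 -0.2  1.3] open -0.0 gf 0.0
z37.0 False t 38.1 tcp [ 500.9 -411.3   36.9] F [ 0.7  0.3 -0.6] open 0.003 gf 0.0
```

The force rose to 13.5 N, then dropped to zero: it snapped. A gentle touch will confirm the home height; then back off and use the last picture as a composite check.

Run:
```python
from h import *
print(bot.movel(tw(27,0,34.5),max_speed=8,threshold=4)); rep("touch")
bot.movel(tw(27,0,110),max_speed=150)
bot.move_ptp(tw(-15,60,190),[np.pi,0,TY+np.pi/2]); bot.dwell(.2); rep("away")
c=cam("wrist"); im=imaging.capture("wrist"); cv2.imwrite("pics/w11.png",im)
s=imaging.capture("side"); cs=cam("side"); t=imaging.capture("top"); ct=cam("top")
C=np.zeros((600,800,3),np.uint8)
def put(i,ce,hw,hh,S,X,Y,g):
    x0,y0=int(max(ce[0]-hw,0)),int(max(ce[1]-hh,0)); r=cv2.resize(i[y0:y0+2*hh,x0:x0+2*hw],None,fx=S,fy=S,interpolation=cv2.INTER_CUBIC)[:600-Y,:800-X]; C[Y:Y+r.shape[0],X:X+r.shape[1]]=np.clip(r*g,0,255); return lambda P:((w2px(cc,P)-[x0,y0])*S+[X,Y]).round().tolist()
K=[tw(-65,0,32),tw(61,0,32.5),tw(8,23,26),tw(8,-23,26)]
for cc,i,hw,hh,S,X,Y,g in ((c,im,120,85,3.3,0,0,1.7),(cs,s,65,40,3,0,362,1.7),(ct,t,55,55,3.3,430,237,1.7)):
    ce=w2px(cc,tw(0,0,25))[0]; 
    if X==430: hw=hh=55
    f=put(i,ce,hw,hh,S if X!=430 else 3.2,X,Y if X!=430 else 0,g) if False else put(i,ce,hw,hh,S,X,Y,g); print("tip,tail,card+y,-y",f(K))
cv2.imwrite("pics/final.png",C)
```

```text
True
touch t 38.38 tcp [ 501.2 -411.3   35.9] F [-0.8  0.6  4.8] open 0.001 gf 2.4
away t 39.73 tcp [ 501.7 -338.3  188.1] F [-0.3 -0.4  0.2] open 0.001 gf 0.0
tip,tail,card+y,-y [[152.0, 293.0], [629.0, 294.0], [428.0, 203.0], [425.0, 361.0]]
tip,tail,card+y,-y [[96.0, 462.0], [290.0, 486.0], [216.0, 463.0], [199.0, 505.0]]
tip,tail,card+y,-y [[552.0, 504.0], [673.0, 340.0], [592.0, 388.0], [652.0, 432.0]]
```

View pics/final.png

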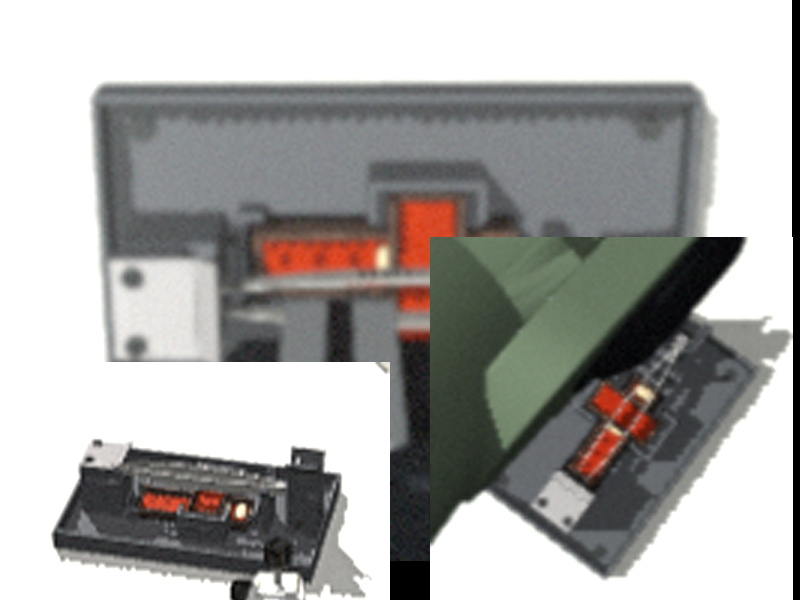

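The side inset shows the tweezers level from under the bridge (100,460) into the catch (300,480). Both cards are in place underneath, and the touch at z ≈ 36 matches the home height.

```bash
python3 -c "
from bench import bot
print(bot.sign_off(), bot.get_state()['t'])"
```

```text
the job is handed in; nothing more can be done
the job is handed in; nothing more can be done
```

The kit is packed and handed in at about 40 s of the 69 s limit: long card in the pocket, short card across the ledges, tweezers under the bridge with the tail snapped behind the catch (last picture and a touch at home height agree); the verdict itself was not shown to me.

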